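# Shut and lock an analyser's service panel

### The job

The service panel on top of the white analyser has been left ajar. Push it down fully shut with the fingertips, then set a fingertip in the slot of its round quarter-turn fastener and turn it clockwise as far as it goes, so that the panel is locked. Do not lift the panel further open or turn the fastener before the panel is shut, and leave everything standing around undisturbed.

Things in the scene. Friction and masses are not known exactly. Their poses are not given: they have to be found in the camera images.
- analyser: white benchtop instrument 300 (x) x 400 (y) x 150 mm high, fixed; origin at the centre of its underside, z up, -x its front (towards the robot). Its top has an opening under the service panel (y -156 to +56 mm); left of that (+y) is a flat deck with a grey console 195 mm high at the rear (x +97 to +143, y +50 to +180 mm)
- panel (a joint): opening angle of the aluminium service panel (rad): 0 shut and level, growing as its front edge rises; starts at 0.2 to 0.42. 218 mm from hinge to front edge, 212 mm wide, 6 mm thick; top 157 mm above the bench when shut. The stiff hinge stays where it is left; 1 to 6 N down near the front edge moves it to a firm stop at 0
- panel_hinge (a point): middle of the panel's hinge line, along its rear edge, 151 mm above the bench, level with the panel's underside. With the panel shut its x is the analyser's x (to the rear) and y runs along the hinge; the frame tilts with the panel
- panel_push (a point): bare spot on the panel's top face near its front edge, good for pushing it down: 180 mm from the hinge line towards the front and 78 mm to the right (-y) of the panel's middle; moves with the panel
- fastener (a joint): angle of the quarter-turn fastener (rad), growing clockwise seen from above: 0 open (slot front to back), 1.57 locked at its stop (slot parallel to the front edge); starts at 0 to 0.4, stays where it is left, turns at about 0.12 N m. Its tongue under the panel swings beneath a keeper: turned to locked too early, the panel cannot shut
- slot_center (a point): centre of the fastener, on its slot's floor: 162 mm above the bench when shut. Grey round head 100 mm across, 20 mm above the panel's top, 140 mm from the hinge line, mid-width. A slot 34 mm wide, 88 mm long, 15 mm deep crosses its centre, both ends closed by a 6 mm rim; head's top at 177 mm when shut. Turns with the fastener: x along the slot, z the axis
- slot_end (a point): end of the slot, on its floor, 44 mm from slot_center along the slot; the end nearer the robot while the fastener is open; turns with the fastener
- vial: small amber lidded jar 32 mm across, 55 mm tall, standing on the analyser's flat top beside the panel; origin at the centre of its underside; a bystander, leave it alone
- cup: small white open cup 44 mm across, 40 mm tall, standing on the analyser's flat top beside the panel; origin at the centre of its underside; a bystander, leave it alone
- reagent: white bottle 66 mm across, 130 mm tall, on the bench; origin at the centre of its underside; a bystander, leave it alone
- specimen_jar: lidded clear jar 60 mm across, 75 mm tall, on the bench; origin at the centre of its underside; a bystander, leave it alone
- tube_rack: white block 100 x 60 x 40 mm with six capped tubes up to 86 mm high, on the bench; origin at the centre of its underside; a bystander, leave it alone
- tip_box: grey box 120 x 85 x 55 mm, on the bench; origin at the centre of its underside; a bystander, leave it alone
- pipette: white pipette about 220 mm long, 24 mm high, lying on the bench; origin at the centre of its underside; a bystander, leave it alone

How it is judged:
By the outcome, as a careful person would: the job done as asked, in the order asked, and still so for the second after the job is handed in, with the robot touching nothing.
It also fails if it takes over 42 s, if anything falls off the work surface, if the arm or the gripper's body presses on something with over 40 N, if the wrist force passes 120 N, or if a joint passes its speed limit or range.

### The arm

A 6-joint arm with a two-finger parallel gripper is mounted at the origin on the work surface. World frame = base frame: x ahead of the robot, y to its left, z up, the work surface at z = 0. Lengths are in m, angles in rad, forces in N, time in s.
With the tool pointing down it reaches from about 0.275 to 1 m from the base axis. Payload 8.4 kg.
Tool frame: the origin (TCP) lies on the mounting face of the last link; the fingertips stand 173 mm ahead of it and the grasp point (between the pads) lies 155 mm ahead of it (robot.tcp_to_tips is the distance from the TCP to the fingertips, in m); z points along the fingers, y is the line along which they close (so a half turn about z gives the same grasp; the last joint's range is limited). The gripper opens to 85 mm and grips with 20 to 120 N. Pads are 22 mm wide; open, the fingers measure 114 mm over their backs; the gripper's body (76 mm by 85 mm) begins 54 mm behind the grasp point. The pads swing forward as they close: fully open they stand 13 mm farther back than shut.
Start: joints at [-1.214, 0.353, 1.633, -0, 1.155, -0.002], TCP at [0.219, -0.585, 0.405] pointing down, gripper open.
Joint ranges: [-2.63, 2.63], [-0.92, 2.1], [0.06, 2.66], [-1.3, 4.44], [0, 2.69], [-3.02, 3.02]. Speed limits (rad/s): [2.22, 2.22, 2.79, 3.14, 3.14, 3.14].

### API

Orientations are given as a 3x3 rotation matrix whose columns are the frame's x, y, z axes.
In Python, from workcell import sensors, read_camera, robot gives the robot as it stands.
- The arm moves only by the tool jog_arm, never from a script. Its argument "steps" is one flat list of numbers, 6 for each row, row after row: the shift along the tool's x, y, z in cm, then the turn, a rotation vector about the tool's x, y, z in rad. In form: [dx, dy, dz, ax, ay, az, dx, dy, dz, ax, ay, az, ...]. A call has 1 to 5 rows; each row is the pose to reach, as a shift and turn from the pose commanded when the call began, along the tool's axes at that moment; what a row does not reach only later rows make up. A row lasts 1/12 s, in which the tool goes at most 41.7 mm and 7.16 degrees, less where a joint would pass 70% of its speed; a pose out of reach is approached as far as the arm can. A call with a gripper value outside its range is refused whole. "hand" is the closure, from 0 (fully open) to 1 (shut), set as the call begins (left out, the last holds). The fingers move at their own pace and stop on an object; "force" is the grip in N (left out, the last holds). Time passes only in rows, so rows that repeat a pose let the fingers close. It gives the time, the measured TCP pose, the force and the opening at its end, in the units of the state.
- sensors.read_state(): the state, without advancing time (a new reading comes with each control period).
- read_camera(name): name is "scene" or "side" or "wrist"; returns a dict with "image" (400x640x3 uint8, blue, green, red), "intrinsics" (3x3 intrinsics, pixels), "R" (3x3) and "t" (3): a world point X has camera coordinates R X + t; the wrist camera has in their place "tool_from_camera" (4x4, takes a point from camera to tool coordinates, whose origin is the TCP and whose axes are the flange's). Camera axes: x right, y down, z forward; pixel columns grow to the right and rows downward; lengths in m; the calibration is good to about 2 mm. A picture is of the moment at which its call begins: read the wrist's pose just before it. There is no depth.
- robot.close_job(): hands the job in, once; it reports no verdict.
The state is a dict: "time_s": time; "joints": joint angles; "dq": joint speeds; "joint_torque": joint torques, N m; "position": TCP position; "orientation": TCP orientation; "force": force on the tool from outside, world axes, zero at the start; "moment": the same for the moment, N m; "width": finger opening in m.
Only numpy, scipy, OpenCV 4.12 (cv2) and the standard library are available. Lean on these libraries where they do the work, as an engineer would, in place of code of your own. Each camera call takes 0.05 s, during which the arm holds its last target. There are 200 camera calls.

## Working session

There is one attempt and no reset: what is moved stays moved. The work goes in short steps, Python scripts to look and compute and a tool call to move; the robot and the scene stay as the last step left them, time stands still between calls to the robot, and variables do not carry over. Pictures are saved under pics/ and viewed, on a budget of 10 in all, crops included, one or two more only if the job needs it, and the job is handed in when it is done.

Besides the shell and the picture viewer there is one more tool, called after "Emit:" as name(argument=value, ...) on one line, values as JSON. jog_arm: Moves the arm, as the interface text tells. Its arguments: {"type":"object","properties":{"steps":{"type":"array","items":{"type":"number"}},"hand":{"type":"number"},"force":{"type":"number"}},"required":["steps"]}

```bash
mkdir -p pics; ls; cat > h.py <<'E'
import numpy as np,cv2
from workcell import sensors,read_camera,robot
def snap(n,f):
    s=sensors.read_state(); c=read_camera(n); cv2.imwrite('pics/'+f,c['image'])
    if n=='wrist':
        T=np.eye(4);T[:3,:3]=s['orientation'];T[:3,3]=s['position']
        M=np.linalg.inv(T@np.array(c['tool_from_camera']));R,t=M[:3,:3],M[:3,3]
    else:R,t=np.array(c['R']),np.array(c['t'])
    K=np.array(c['intrinsics']); np.savez('pics/'+f[:-4]+'.npz',K=K,R=R,t=np.ravel(t)); return c['image'],K,R,np.ravel(t)
def cal(f):
    d=np.load('pics/'+f+'.npz');return d['K'],d['R'],d['t']
def ray(c,u,v):
    K,R,t=c;d=R.T@np.linalg.solve(K,[u,v,1.]);return -R.T@t,d/np.linalg.norm(d)
def onz(c,u,v,z):
    o,d=ray(c,u,v);return o+d*(z-o[2])/d[2]
def tri(obs):
    A=0;b=0
    for c,u,v in obs:
        o,d=ray(c,u,v);P=np.eye(3)-np.outer(d,d);A=A+P;b=b+P@o
    return np.linalg.solve(A,b)
def proj(c,X):
    K,R,t=c;p=K@(R@np.asarray(X)+t);return p[:2]/p[2]
E
python3 - <<'E'
from h import *
for n in('scene','side','wrist'):
    i,K,R,t=snap(n,n+'0.png');print(n,K[0,0],-R.T@t,R[2])
s=sensors.read_state();print(s['time_s'],s['orientation'],s['force'],s['width'],robot.tcp_to_tips)
E
```

```text
pics
scene 365.71295937465777 [ 1.14643733 -0.74571318  0.91227585] [-0.52407181  0.5837814  -0.62011936]
side 405.96616781535096 [0.12737396 0.9060951  0.79123557] [ 0.29728507 -0.77067486 -0.56363273]
wrist 276.5568007561083 [ 0.29765787 -0.55442819  0.37404092] [-0.30187793 -0.11127833 -0.94682989]
0.15 [[ 9.36320370e-01  3.51146740e-01 -3.63985849e-04]
 [ 3.51146929e-01 -9.36319854e-01  9.82576616e-04]
 [ 4.22139806e-06 -1.04781901e-03 -9.99999451e-01]] [ 0.60425668  0.0179996  -0.26824534] 0.0854599763145674 0.1734
```

View pics/scene0.png

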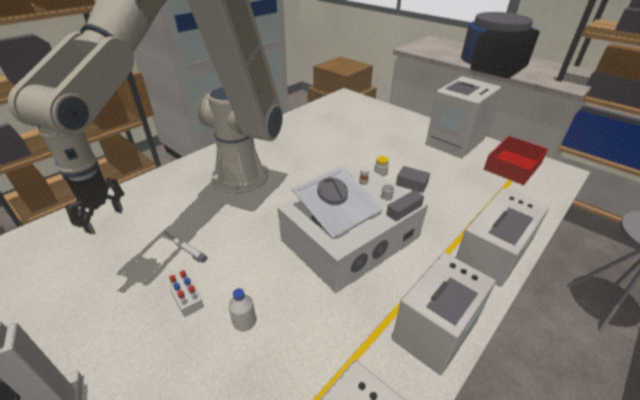

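View pics/side0.png

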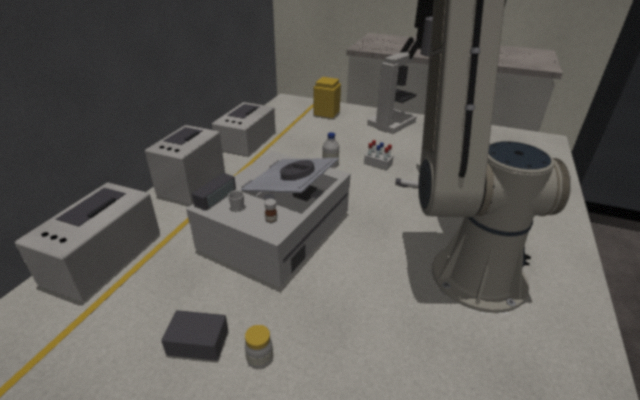

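The scene view shows the analyser with the ajar panel around px (340,200) and the dark fastener head at (332,190). In the side view the panel is at (292,175), with the cup at (237,200) and the vial at (270,210) on the deck. Next I'll enlarge both.

```bash
python3 - <<'E'
import cv2,numpy as np
a=cv2.imread('pics/scene0.png')[155:285,270:440];b=cv2.imread('pics/side0.png')[145:285,185:360]
f=lambda x:cv2.resize(x,None,fx=4,fy=4,interpolation=cv2.INTER_CUBIC)
cv2.imwrite('pics/a.png',f(a));cv2.imwrite('pics/b.png',f(b))
E
```

```text
(no output)
```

View pics/a.png

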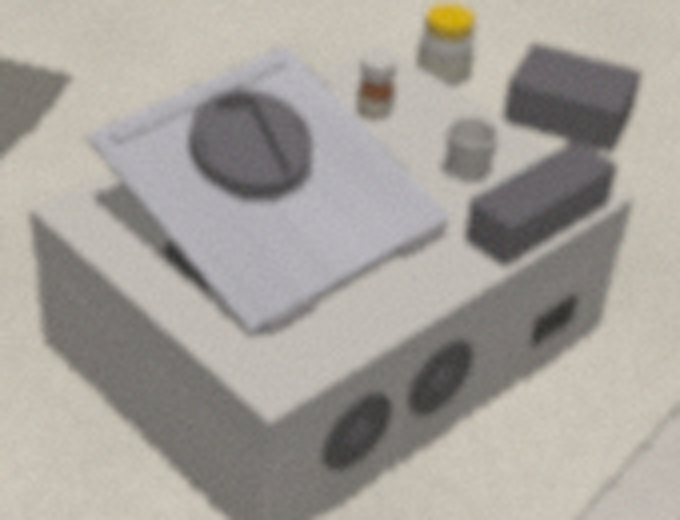

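View pics/b.png

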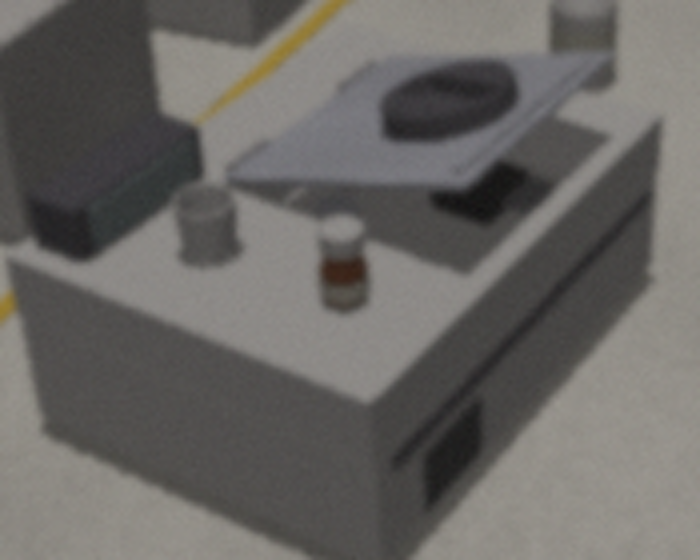

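Read from the crops, full-image pixels:

| Feature | Scene | Side |
|---|---|---|
| Analyser top, front-right | (278,208) | (350,175) |
| Analyser top, rear-right | (337,259) | not read |
| Analyser top, rear-left | (427,206) | (187,210) |
| Analyser top, front-left | not read | (278,245) |
| Panel, front-right | (292,189) | (337,159) |
| Panel, front-left | (341,167) | (302,192) |
| Panel, rear-left | (382,210) | (242,189) |

The slot runs roughly front to back.

```bash
cat > m.py <<'E'
from h import *
S,D=cal('scene0'),cal('side0')
a=lambda x,y:(S,270+x/4,155+y/4)
b=lambda x,y:(D,185+x/4,145+y/4)
FR=tri([a(33,212),b(660,120)]);RL=tri([a(630,205),b(10,260)])
print('FR',FR,'RL',RL)
pf=[onz(*a(33,212),.15),onz(*a(270,418),.15),onz(*a(630,205),.15),onz(*b(372,402),.15),onz(*b(10,260),.15),onz(*b(660,120),.15)]
for p in pf:print(p.round(4))
# rigid fit: local corners FR,RR,RL,FL,RL,FR
L=np.array([[-.15,-.2],[.15,-.2],[.15,.2],[-.15,.2],[.15,.2],[-.15,-.2]]);P=np.array(pf)[:,:2]
z=(L-L.mean(0))@[1,1j];w=(P-P.mean(0))@[1,1j];k=np.vdot(z,w);yaw=np.angle(k)
R=np.array([[np.cos(yaw),-np.sin(yaw)],[np.sin(yaw),np.cos(yaw)]]);c=P.mean(0)-R@L.mean(0)
print('yaw',yaw,'c',c,'scale',abs(k)/np.vdot(z,z).real);print((P-(L@R.T+c)).round(4))
PFR=tri([a(90,138),b(607,58)]);PFL=tri([a(285,48),b(468,188)]);PRL=tri([a(447,222),b(230,178)])
for n,p in zip(('pFR','pFL','pRL'),(PFR,PFL,PRL)):print(n,p.round(4),'local',(R.T@(p[:2]-c)).round(4))
print('tilt',np.arcsin((PFL[2]-PRL[2])/np.linalg.norm(PFL-PRL)),np.linalg.norm(PFL-PRL),np.linalg.norm(PFR-PFL))
for n,o in(('vial',[a(376,60),b(342,225)]),('cup',[a(470,130),b(206,195)]),('head',[a(250,145),b(450,100)])):
    p=tri(o);print(n,p.round(3),'local',(R.T@(p[:2]-c)).round(4))
E
python3 m.py
```

```text
FR [ 0.42095676 -0.15014106  0.14364503] RL [0.77635901 0.19540181 0.14266533]
[ 0.4266 -0.1551  0.15  ]
[ 0.7146 -0.1951  0.15  ]
[0.7802 0.1869 0.15  ]
[0.4791 0.2434 0.15  ]
[0.7685 0.2033 0.15  ]
[ 0.4183 -0.1394  0.15  ]
yaw -0.15399894324182914 c [0.59787297 0.02399058] scale 0.9864738084515801
[[ 0.0076 -0.0045]
 [-0.0008  0.0016]
 [ 0.0035 -0.0118]
 [-0.0012 -0.0012]
 [-0.0083  0.0047]
 [-0.0007  0.0112]]
pFR [ 0.4523 -0.1098  0.2128] local [-0.1234 -0.1545]
pFL [0.4798 0.0958 0.2139] local [-0.1277  0.0528]
pRL [0.6822 0.0621 0.1524] local [0.0775 0.0505]
tilt 0.2913285334834211 0.21428028032801172 0.2074004757625613
vial [0.542 0.149 0.203] local [-0.0743  0.1153]
cup [0.652 0.135 0.19 ] local [0.0363 0.1183]
head [ 0.542 -0.021  0.204] local [-0.048  -0.0526]
```

Emit:
jog_arm(steps=[6, -5, -9.5, 0, 0, -0.1, 12, -9, -9.5, 0, 0, -0.3, 16, -12, -9.5, 0, 0, -0.4, 20, -16, -9.5, 0, 0, -0.5, 24, -20, -9.5, 0, 0, -0.6], hand=1, force=30)

```text
time_s: 0.57
position: [0.3148, -0.4247, 0.4834]
orientation: [[0.57, 0.822, 0.001], [0.822, -0.57, -0.001], [-0.0, 0.001, -1.0]]
force: [1.1, -0.0, -0.4]
width: 0.0259
```

Emit:
jog_arm(steps=[0, 0, 0, 0, 0, 0])

```text
time_s: 0.65
position: [0.3164, -0.4213, 0.4837]
orientation: [[0.566, 0.825, 0.002], [0.825, -0.566, 0.001], [0.002, 0.001, -1.0]]
force: [0.8, -0.5, -0.6]
width: 0.0124
```

Emit:
jog_arm(steps=[37.4, -5.2, -1.7, 0, 0, -0.45, 37.4, -5.2, -1.7, 0, 0, -0.45, 37.4, -5.2, -1.7, 0, 0, -0.45, 37.4, -5.2, -1.7, 0, 0, -0.45, 37.4, -5.2, -1.7, 0, 0, -0.45])

```text
time_s: 1.07
position: [0.4094, -0.2391, 0.4918]
orientation: [[0.157, 0.988, 0.0], [0.988, -0.157, -0.0], [-0.0, 0.0, -1.0]]
force: [1.6, 0.1, -0.2]
width: -0.0001
```

```bash
python3 -c "
from workcell import sensors
s=sensors.read_state();print(s['position'],s['orientation'],s['joints'],s['width'])"
```

```text
[ 0.40940941 -0.2391476   0.49181004] [[ 1.57416829e-01  9.87532248e-01  2.90392745e-05]
 [ 9.87532246e-01 -1.57416826e-01 -7.93963866e-05]
 [-7.38352217e-05  4.11755474e-05 -9.99999996e-01]] [-5.31811802e-01  3.27909893e-02  1.83519732e+00 -5.61685999e-05
  1.27353906e+00 -3.73721032e-01] -6.620462912672411e-05
```

Emit:
jog_arm(steps=[16, 5.1, -1, 0, 0, 0, 16, 5.1, -1, 0, 0, 0, 16, 5.1, -1, 0, 0, 0, 16, 5.1, -1, 0, 0, 0, 16, 5.1, -1, 0, 0, 0])

```text
time_s: 1.48
position: [0.4875, -0.0862, 0.5021]
orientation: [[0.158, 0.988, 0.002], [0.988, -0.158, 0.002], [0.003, 0.001, -1.0]]
force: [0.1, -0.1, 0.8]
width: -0.0
```

```bash
python3 - <<'E'
from h import *
i,K,R,t=snap('wrist','w1.png');s=sensors.read_state();print(s['position'],s['joints'][5],s['time_s'],s['force'])
E
```

```text
[ 0.48659488 -0.08815106  0.5017728 ] -0.025134008504795698 1.5333 [ 0.25364953 -0.18582816  0.65762653]
```

View pics/w1.png

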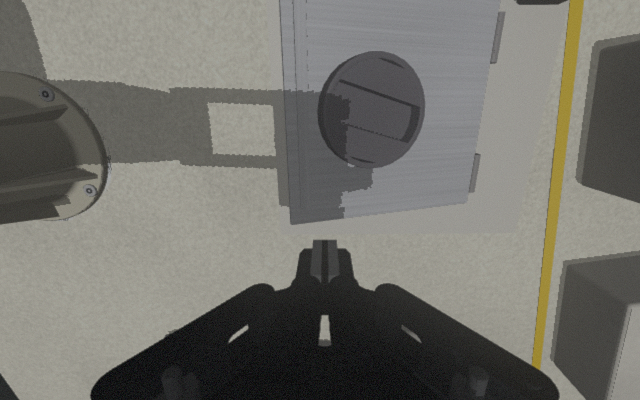

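The wrist view shows the panel's front-right corner at (292,224) and its rear-right corner at (468,204). The fastener head is centred near (371,108), with slot edges (340,80)-(418,107) and about (335,120)-(408,141). The fingertips are at (324,245), the analyser's rear-right corner is at (517,233), and nothing is in the way.

```bash
cat > n.py <<'E'
from h import *
W,S,D=cal('w1'),cal('scene0'),cal('side0')
rr=onz(W,468,204,.157);rr_s=tri([(W,468,204),(S,333.3,237)])
fr=tri([(W,292,224),(D,336.7,159.5),(S,292.5,189.5)]);print('RR',rr,rr_s,'FR',fr, 'anRR',onz(W,517,233,.15), 'anRRtri',tri([(W,517,233),(S,337.5,259.5)]))
v=fr-rr;print('tilt',np.arctan2(v[2],np.hypot(*v[:2])),np.linalg.norm(v),'yaw',np.arctan2(-v[1],-v[0]))
# hinge edge direction & front edge direction at own heights
g=onz(W,468,204,.157)-onz(W,497,20,.157);print('hinge-dir yaw',np.arctan2(-g[1],-g[0])+0,g)
g=onz(W,292,224,fr[2])-onz(W,281,0,fr[2]);print('front edge dir',np.arctan2(g[1],g[0])+np.pi/2)
h=tri([(W,371,108),(S,332,190)]);print('head',h,tri([(W,371,108),(S,332,190.5),(D,297.5,169.5)]))
E
python3 n.py
```

```text
RR [ 0.65566061 -0.14344496  0.157     ] [ 0.65391969 -0.14257057  0.15973082] FR [ 0.45194681 -0.11054521  0.21320133] anRR [ 0.72156416 -0.19678994  0.15      ] anRRtri [ 0.71777975 -0.19603635  0.15330699]
tilt 0.2659053690720469 0.21386981198035027 yaw -0.16011733375941542
hinge-dir yaw 1.429227887794016 [-0.02733334 -0.19178351  0.        ]
front edge dir -0.1512981648994458
head [ 0.54065025 -0.01525456  0.205546  ] [ 0.54115412 -0.01657149  0.20636579]
```

Emit:
jog_arm(steps=[0, 0, 4, 0, 0, 0, 0, 0, 8, 0, 0, 0, 0, 0, 10.5, 0, 0, 0, 0, 0, 11.5, 0, 0, 0, 0, 0, 12, 0, 0, 0])

```text
time_s: 1.95
position: [0.4845, -0.0919, 0.3802]
orientation: [[0.162, 0.987, -0.003], [0.987, -0.162, 0.0], [-0.0, -0.003, -1.0]]
force: [0.2, 0.1, 0.8]
width: -0.0002
```

Emit:
jog_arm(steps=[0, 0, 0.6, 0, 0, 0, 0, 0, 1.2, 0, 0, 0, 0, 0, 1.8, 0, 0, 0, 0, 0, 2.4, 0, 0, 0, 0, 0, 3, 0, 0, 0])

```text
time_s: 2.37
position: [0.4855, -0.0912, 0.3519]
orientation: [[0.161, 0.987, 0.001], [0.987, -0.161, -0.0], [-0.0, 0.001, -1.0]]
force: [-0.4, 0.7, 0.5]
width: 0.0001
```

Emit:
jog_arm(steps=[0, 0, 0.4, 0, 0, 0, 0, 0, 0.8, 0, 0, 0, 0, 0, 1.2, 0, 0, 0, 0, 0, 1.4, 0, 0, 0])

```text
time_s: 2.7
position: [0.4852, -0.0911, 0.3373]
orientation: [[0.161, 0.987, -0.0], [0.987, -0.161, 0.0], [0.0, -0.0, -1.0]]
force: [-0.1, -0.7, 0.5]
width: 0.0003
```

```bash
python3 - <<'E'
from h import *
s=sensors.read_state();print(s['position'],s['force'],s['moment'])
w=snap('wrist','w2.png')[0];i=snap('scene','s2.png')[0];j=snap('side','d2.png')[0]
f=lambda x:cv2.resize(x,(400,300),interpolation=cv2.INTER_CUBIC)
cv2.imwrite('pics/c2.png',np.vstack([np.hstack([f(i[145:265,270:430]),f(j[130:265,180:360])]),cv2.resize(w,(480,300)) if 0 else np.hstack([cv2.resize(w,(480,300)),np.zeros((300,320,3),np.uint8)])]))
E
```

```text
[ 0.48524508 -0.09106355  0.33728071] [-0.11028585 -0.68636657  0.47382141] [ 0.02001693  0.02106089 -0.02139551]
```

View pics/c2.png

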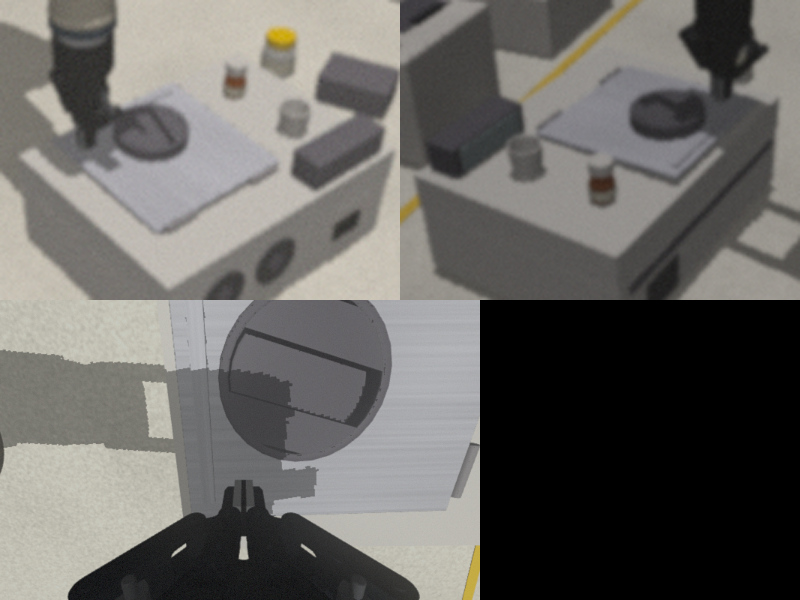

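The composite shows the fingertips on the panel's front-right area, right of the head (wrist crop px (243,482)). The panel is nearly level and the bystanders are untouched. I'll keep pressing to the stop.

Emit:
jog_arm(steps=[0, 0, 0.2, 0, 0, 0, 0, 0, 0.4, 0, 0, 0, 0, 0, 0.6, 0, 0, 0])

```text
time_s: 3.1
position: [0.4854, -0.0911, 0.3318]
orientation: [[0.161, 0.987, 0.0], [0.987, -0.161, -0.0], [0.0, 0.0, -1.0]]
force: [-0.9, -0.2, 0.4]
width: 0.0001
```

Emit:
jog_arm(steps=[0, 0, 0.15, 0, 0, 0, 0, 0, 0.3, 0, 0, 0])

```text
time_s: 3.27
position: [0.4855, -0.0912, 0.3301]
orientation: [[0.161, 0.987, 0.0], [0.987, -0.161, -0.0], [-0.0, 0.0, -1.0]]
force: [-11.5, 0.8, 38.0]
width: 0.0
```

Emit:
jog_arm(steps=[0, 0, -1, 0, 0, 0, 0, 0, -4, 0, 0, 0, -1, 2, -7, 0, 0, 0, -1, 4, -10, 0, 0, 0, -1, 4, -10, 0, 0, 0], hand=0.55)

```text
time_s: 3.68
position: [0.5271, -0.1085, 0.435]
orientation: [[0.162, 0.987, 0.011], [0.987, -0.162, -0.002], [-0.0, 0.011, -1.0]]
force: [1.0, -0.3, 0.9]
width: 0.0385
```

```bash
python3 - <<'E'
from h import *
w=snap('wrist','w3.png')[0];s=sensors.read_state();print(s['position'],s['force'],s['width'],s['joints'][5]);print(np.array(s['orientation']).round(3))
E
```

```text
[ 0.52526651 -0.10798309  0.4320389 ] [-0.34122296  0.13620348 -0.06433353] 0.03874821622362281 -0.043291743121685544
[[ 0.162  0.987  0.007]
 [ 0.987 -0.162 -0.001]
 [-0.     0.007 -1.   ]]
```

View pics/w3.png

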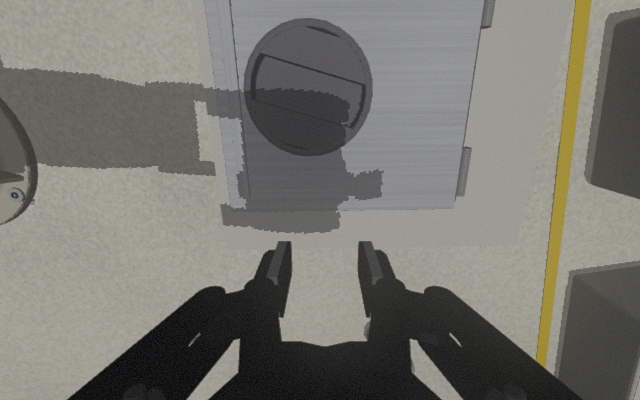

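The panel now looks shut and level: its front edge is inside the analyser's outline and parallel to it. The head spans u 244-372 and v 18-156. The slot's upper edge runs (262,54)-(365,86) and its lower edge about (254,99)-(354,127).

```bash
python3 - <<'E'
from h import *
W=cal('w3');p=lambda u,v:onz(W,u,v,.177)[:2]
c=[p(262,54),p(365,86),p(354,127),p(254,99)]
for q in c:print(q.round(4))
e=c[1]-c[0];print('ang',np.arctan2(e[1],e[0]),np.linalg.norm(e));e=c[2]-c[3];print('ang2',np.arctan2(e[1],e[0]))
print('slot mean',np.mean(c,0),'head',p(308,85), 'width',np.linalg.norm(c[0]-c[3]),np.linalg.norm(c[1]-c[2]))
l,r,t,b=p(244,87),p(372,87),p(308,18),p(308,156);print('head bounds',(l+r)/2,(t+b)/2,np.linalg.norm(r-l),np.linalg.norm(t-b))
z=lambda u,v:onz(W,u,v,.157)[:2]
rr,fr=z(453,208),z(246,209);e=rr-fr;print('RR,FR panel',rr,fr,'yaw',np.arctan2(e[1],e[0]),np.linalg.norm(e));
E
python3 - <<'E'
import cv2
i=cv2.imread('pics/w3.png')[5:170,200:400];cv2.imwrite('pics/w3z.png',cv2.convertScaleAbs(cv2.resize(i,None,fx=3.6,fy=3.6,interpolation=cv2.INTER_CUBIC),alpha=1.6))
E
```

```text
[0.5042 0.0159]
[ 0.5769 -0.0182]
[ 0.5646 -0.0472]
[ 0.4908 -0.0136]
ang -0.4395553641060715 0.08026798634892487
ang2 -0.4270445814895245
slot mean [ 0.53411125 -0.01575621] head [ 0.53386587 -0.01044854] width 0.032426804379471826 0.031433642298089814
head bounds [ 0.53372401 -0.01186584] [ 0.5329397  -0.01547449] 0.09800653119867557 0.0988704628707083
RR,FR panel [ 0.6512101  -0.14006856] [ 0.454686   -0.10788511] yaw -0.16232252385142634 0.19914190026394968
```

View pics/w3z.png

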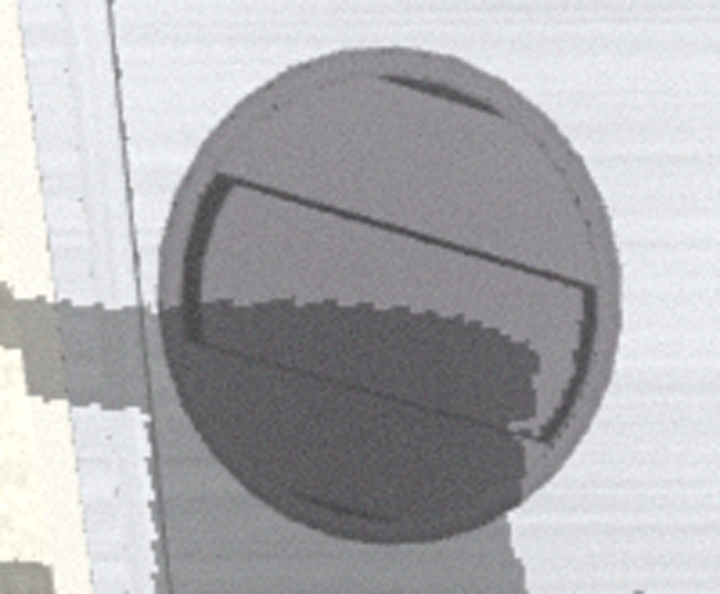

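Emit:
jog_arm(steps=[4, 0, 0, 0, 0, 0.12, 8, -0.6, 2, 0, 0, 0.24, 9.3, -0.7, 4, 0, 0, 0.27, 9.3, -0.7, 4, 0, 0, 0.27, 9.3, -0.7, 4, 0, 0, 0.27])

```text
time_s: 4.15
position: [0.5302, -0.0136, 0.3869]
orientation: [[0.416, 0.909, -0.004], [0.909, -0.416, -0.0], [-0.002, -0.004, -1.0]]
force: [-0.5, -0.3, 0.3]
width: 0.0383
```

Emit:
jog_arm(steps=[0, 0, 0, 0, 0, 0])

```text
time_s: 4.23
position: [0.531, -0.0147, 0.3886]
orientation: [[0.417, 0.909, -0.001], [0.909, -0.417, -0.0], [-0.001, -0.001, -1.0]]
force: [-0.2, -0.2, -0.1]
width: 0.0385
```

```bash
python3 - <<'E'
from h import *
w=snap('wrist','w4.png')[0]
s=sensors.read_state();print(s['position'],s['force'],s['width']);print(np.array(s['orientation']).round(4))
i=snap('scene','s4.png')[0];j=snap('side','d4.png')[0]
f=lambda x:cv2.resize(x,(400,300),interpolation=cv2.INTER_CUBIC)
cv2.imwrite('pics/c4.png',np.vstack([np.hstack([f(i[145:235,280:400]),f(j[120:225,230:370])]),np.hstack([cv2.resize(w,(480,300)),np.zeros((300,320,3),np.uint8)])]))
E
```

```text
[ 0.53127296 -0.01509325  0.38913517] [-0.04659721  0.21731001 -0.66952691] 0.038537589815599495
[[ 4.181e-01  9.084e-01  3.000e-04]
 [ 9.084e-01 -4.181e-01 -3.000e-04]
 [-2.000e-04  4.000e-04 -1.000e+00]]
```

View pics/c4.png

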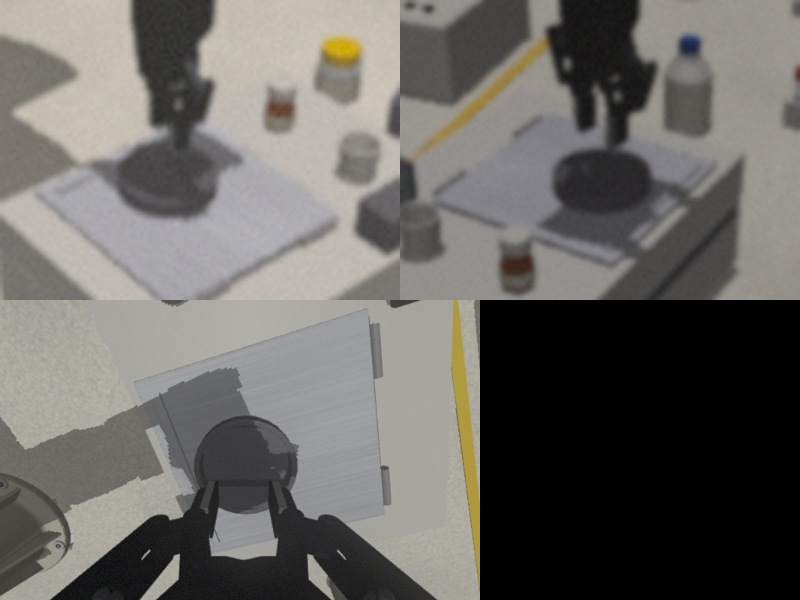

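The composite shows the fingers centred over the head, both finger and head midlines near crop u≈245. The slot edge (v≈480) is level with the finger line, so the hand is aligned. I'll descend into the slot.

Emit:
jog_arm(steps=[0, 0, 1.5, 0, 0, 0, 0, 0, 2.5, 0, 0, 0, 0, 0, 3.2, 0, 0, 0, 0, 0, 3.7, 0, 0, 0, 0, 0, 4.1, 0, 0, 0])

```text
time_s: 4.8
position: [0.5312, -0.0148, 0.3473]
orientation: [[0.419, 0.908, -0.001], [0.908, -0.419, -0.0], [-0.0, -0.001, -1.0]]
force: [0.1, -0.0, -0.7]
width: 0.0384
```

Emit:
jog_arm(steps=[0, 0, 0.2, 0, 0, 0, 0, 0, 0.4, 0, 0, 0, 0, 0, 0.6, 0, 0, 0])

```text
time_s: 5.05
position: [0.5314, -0.0145, 0.3419]
orientation: [[0.419, 0.908, 0.0], [0.908, -0.419, -0.0], [0.0, 0.0, -1.0]]
force: [0.0, -0.0, 0.4]
width: 0.0386
```

Emit:
jog_arm(steps=[0, 0, 0.15, 0, 0, 0, 0, 0, 0.3, 0, 0, 0])

```text
time_s: 5.22
position: [0.5313, -0.0145, 0.3389]
orientation: [[0.419, 0.908, 0.0], [0.908, -0.419, -0.0], [0.0, 0.0, -1.0]]
force: [0.7, 0.1, 0.0]
width: 0.0385
```

Emit:
jog_arm(steps=[0, 0, 0.1, 0, 0, 0.1, 0, 0, 0.1, 0, 0, 0.2, 0, 0, 0.1, 0, 0, 0.3])

```text
time_s: 5.47
position: [0.5307, -0.0147, 0.3376]
orientation: [[0.672, 0.741, -0.002], [0.741, -0.672, -0.001], [-0.002, -0.001, -1.0]]
force: [-4.3, -3.5, 0.8]
width: 0.0381
```

Emit:
jog_arm(steps=[0, 0, 0, 0, 0, 0.1, 0, 0, 0, 0, 0, 0.2, 0, 0, 0, 0, 0, 0.3, 0, 0, 0, 0, 0, 0.4, 0, 0, 0, 0, 0, 0.5])

```text
time_s: 5.88
position: [0.5308, -0.0144, 0.3376]
orientation: [[0.945, 0.328, -0.001], [0.328, -0.945, 0.0], [-0.001, -0.001, -1.0]]
force: [-0.9, 1.1, -1.1]
width: 0.0385
```

Emit:
jog_arm(steps=[0, 0, 0, 0, 0, 0.1, 0, 0, 0, 0, 0, 0.2, 0, 0, 0, 0, 0, 0.3, 0, 0, 0, 0, 0, 0.4, 0, 0, 0, 0, 0, 0.45])

```text
time_s: 6.3
position: [0.5315, -0.0142, 0.3378]
orientation: [[0.993, -0.116, 0.001], [-0.116, -0.993, 0.001], [0.001, -0.001, -1.0]]
force: [2.0, 1.1, -3.6]
width: 0.0385
```

```bash
python3 -c "
from workcell import sensors
import math
s=sensors.read_state();o=s['orientation'];print(s['position'],math.atan2(o[1][0],o[0][0]),s['joints'][5],s['force'],s['moment'])"
```

```text
[ 0.53151355 -0.01416331  0.33777305] -0.11661849917018922 1.6572467361876713 [ 1.96528707  1.14028223 -3.60742776] [ 0.46670502 -0.37704181  0.14023824]
```

Emit:
jog_arm(steps=[0, 0, 0, 0, 0, 0.05, 0, 0, 0, 0, 0, 0.1, 0, 0, 0, 0, 0, 0.14])

```text
time_s: 6.55
position: [0.5317, -0.0142, 0.3378]
orientation: [[0.968, -0.251, 0.002], [-0.251, -0.968, 0.001], [0.002, -0.001, -1.0]]
force: [3.4, 1.9, -3.4]
width: 0.0386
```

```bash
cat > st.py <<'E'
from workcell import sensors
import math
s=sensors.read_state();o=s['orientation'];print(s['position'],math.atan2(o[1][0],o[0][0]),s['joints'][5],s['force'],s['moment'])
E
python3 st.py
```

```text
[ 0.53174562 -0.01419354  0.33782254] -0.25366017537716323 1.7942480751747267 [ 3.41711108  1.89710796 -3.4444666 ] [ 0.41541102 -0.66013015  0.10443581]
```

Emit:
jog_arm(steps=[0, 0, 0, 0, 0, 0.04, 0, 0, 0, 0, 0, 0.08, 0, 0, 0, 0, 0, 0.1])

```text
time_s: 6.8
position: [0.5319, -0.0142, 0.3379]
orientation: [[0.938, -0.346, 0.002], [-0.346, -0.938, 0.001], [0.002, -0.001, -1.0]]
force: [5.0, 1.3, -4.6]
width: 0.0384
```

```bash
python3 st.py
```

```text
[ 0.53189081 -0.01423572  0.3378888 ] -0.35306396437158205 1.8937040557422677 [ 5.04952076  1.33623454 -4.60791692] [ 0.47626114 -0.85290763  0.13265035]
```

Emit:
jog_arm(steps=[0, 0, 0, 0, 0, 0.04, 0, 0, 0, 0, 0, 0.08, 0, 0, 0, 0, 0, 0.1])

```text
time_s: 7.05
position: [0.532, -0.0143, 0.3379]
orientation: [[0.9, -0.436, 0.003], [-0.436, -0.9, 0.0], [0.002, -0.001, -1.0]]
force: [5.6, 2.2, -5.9]
width: 0.0382
```

```bash
python3 st.py
```

```text
[ 0.53201903 -0.01427366  0.337942  ] -0.4517040626580378 1.992645150368421 [ 5.55028109  2.20420298 -5.86181047] [ 0.55614819 -1.09524659  1.19048115]
```

Emit:
jog_arm(steps=[0, 0, 0, 0, 0, 0.04, 0, 0, 0, 0, 0, 0.04])

```text
time_s: 7.22
position: [0.532, -0.0147, 0.3381]
orientation: [[0.883, -0.47, 0.003], [-0.47, -0.883, -0.002], [0.003, 0.0, -1.0]]
force: [3.8, -2.2, -4.2]
width: 0.0387
```

```bash
python3 st.py
```

```text
[ 0.53201947 -0.01470264  0.33810966] -0.48925314931772007 2.0314312845621267 [ 3.76662485 -2.23911189 -4.16103865] [ 0.00368367 -1.10270126  1.56480379]
```

Emit:
jog_arm(steps=[0, 0, 0, 0, 0, -0.1, 0, 0, 0, 0, 0, -0.2, 0, 0, 0, 0, 0, -0.28, 0, 0, 0, 0, 0, -0.28])

```text
time_s: 7.55
position: [0.5311, -0.0146, 0.3379]
orientation: [[0.979, -0.206, -0.001], [-0.206, -0.979, -0.0], [-0.001, 0.0, -1.0]]
force: [0.5, 0.2, 0.5]
width: 0.0385
```

```bash
python3 st.py
```

```text
[ 0.53106237 -0.01457719  0.33785818] -0.20732530712821948 1.7479203925175293 [0.46267941 0.17058825 0.49189507] [-0.03556801  0.02446423 -0.01886383]
```

Contact is free. I'll lift straight out, then back off and look.

Emit:
jog_arm(steps=[0, 0, -1, 0, 0, 0, 0, 0, -2.5, 0, 0, 0, 0, 0, -5, 0, 0, 0, -4, 0, -8.5, 0, 0, 0, -8, 0, -11, 0, 0, 0])

```text
time_s: 7.97
position: [0.4672, -0.0008, 0.4404]
orientation: [[0.977, -0.213, 0.001], [-0.213, -0.977, -0.0], [0.001, -0.0, -1.0]]
force: [-0.8, 0.0, -0.1]
width: 0.0384
```

Emit:
jog_arm(steps=[0, 0, 0, 0, 0, 0, 0, 0, 0, 0, 0, 0])

```text
time_s: 8.13
position: [0.4658, -0.0005, 0.4408]
orientation: [[0.977, -0.212, 0.004], [-0.212, -0.977, -0.0], [0.004, -0.001, -1.0]]
force: [1.3, 0.4, 0.1]
width: 0.0386
```

```bash
python3 st.py; python3 - <<'E'
from h import *
w=snap('wrist','w5.png')[0];i=snap('scene','s5.png')[0];j=snap('side','d5.png')[0]
f=lambda x:cv2.resize(x,(400,300),interpolation=cv2.INTER_CUBIC)
cv2.imwrite('pics/c5.png',np.vstack([np.hstack([f(i[145:265,270:430]),f(j[130:265,180:360])]),np.hstack([cv2.resize(w,(480,300)),np.zeros((300,320,3),np.uint8)])]))
E
```

```text
[ 0.46582    -0.00052313  0.44083839] -0.2131699863472019 1.7796344302058815 [1.33742031 0.38652386 0.10675648] [0.00894332 0.00210905 0.00761997]
```

View pics/c5.png

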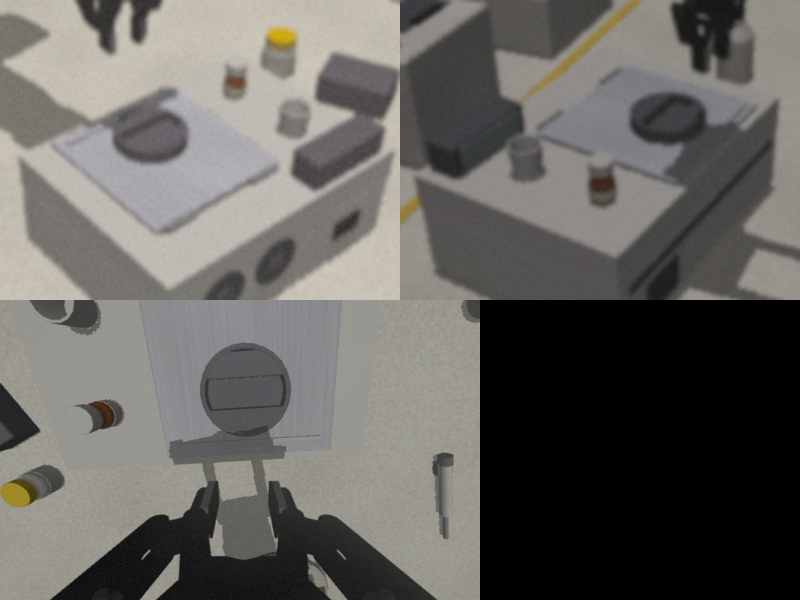

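The panel looks level in all three views. The slot edges (207,380)-(284,375) are about parallel to the panel's front edge (172,460)-(330,447). The vial, cup, jar and pipette are still in place. One numeric check before I hand in.

```bash
python3 - <<'E'
from h import *
W=cal('w5');k=640/480
a=lambda p,z:onz(W,p[0]*k,(p[1]-300)*k,z)
def ang(p,q,z):
    e=a(q,z)-a(p,z);return np.arctan2(e[1],e[0])
print('slot',ang((207,380),(284,375),.177),ang((212,411),(284,406),.177),'front edge',ang((170,441),(320,435),.157),ang((172,459),(285,455),.157),ang((138,303),(167,447),.157)%np.pi-np.pi/2)
# fine: long straight segments in the wrist picture
g=cv2.cvtColor(cv2.imread('pics/w5.png'),cv2.COLOR_BGR2GRAY)
for x1,y1,x2,y2 in cv2.createLineSegmentDetector().detect(g)[0][:,0]:
    if np.hypot(x2-x1,y2-y1)>55 and 200<x1<450 and y1<220 and y2<220:
        print([round(float(v)) for v in(x1,y1,x2,y2)],round(float((np.arctan2(*(lambda e:(e[1],e[0]))((onz(W,x2,y2,.17)-onz(W,x1,y1,.17))))%np.pi)-np.pi),3))
E
```

```text
slot -1.723349616770405 -1.7158359111994923 front edge -1.7429417307517934 -1.7464929272774357 1.4310214918404323
[424, 181, 366, 185] -1.723
[284, 145, 372, 139] -1.726
[376, 142, 281, 148] -1.723
[212, 152, 198, 78] -0.156
```

```bash
python3 -c "
from workcell import robot
print(robot.close_job())"
```

```text
the job is handed in; nothing more can be done
None
```

The panel is shut and its fastener is turned to its locked stop. The job is handed in, with about 8 s used of the 42 s allowed.

- **Shutting the panel:** I pressed the closed fingertips down near the front-right corner until the panel met its stop. The force rose to 38 N with the fingertips at z ≈ 0.157 m. That force came from the fingertips, not the gripper's body.
- **Turning the fastener:** I set both fingertips, part open, in the slot and turned clockwise until the moment rose to about 1.2–1.6 N m. I then backed off within the play and lifted straight out.

**Last checks:**
- The slot lies at -1.724 rad and the panel's side edge at -0.156 rad, so the fastener angle is about 1.57 rad (locked).
- The panel looks level in all three views.
- The vial, cup, specimen jar and pipette look undisturbed. I did not re-measure the bystanders, and the tube rack was not in the last views.
- The wrist force reads near zero, with the gripper clear of everything.

**Disagreements:** The first two-view corner estimates differed by up to about 14 mm, so I aimed from the closer wrist view instead. The fingers had more play in the slot than I expected, about 0.28 rad instead of 0.2.

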